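Clear the slide unit and lock it with its pin

TASK

A stapler has been left on top of the grey slide unit, over the slot in its cover. Set the stapler down upright on the open bench, not touching the unit; then take the locking pin out of its wooden stand, feel along inside the slot for the latch hole hidden in the bar below, and push the pin fully home there, its collar down on the cover, and let go. Leave the oil filter and the two small cartons where they are.

Things in the scene. Friction and masses are not known exactly. Their poses are not given: they have to be found in the camera images.
- slide_unit: Grey box-shaped unit with a flat bright steel cover, fixed to the bench: 90 mm (its x) x 240 mm (its y) x 70 mm high; at each y end a mounting foot reaches 29 mm further, 18 mm high with its bolts. Origin: centre of its underside, on the bench; z up. The cover has one slot through it, 22 mm wide in x and 100 mm long in y, centred.
- slot_mouth (a point): Centre of the slot, at the cover's top; axes as the unit's. 34 mm below, the flat top of a rigid fixed dark bar fills the slot's whole length. The bar has one latch hole, 24 mm (x) x 19 mm (y), 28 mm deep, 1 mm chamfer, centred at x = 0 and at an unknown y from -32 to +32 mm, new each time: find it by feel with the pin.
- lock_pin: Steel locking pin upright in the wooden stand, 108 mm long, 0.18 to 0.29 kg. Origin: centre of its lower end; z up along it. Round shank 16 mm thick, z = 0 to 60 mm (lowest 5 mm taper to 8 mm); collar 30 mm across to z = 66; dark square head to grip, 28 x 28 mm, sides along its x and y, to z = 108. Its origin is 10 mm above the bench when home, 36 mm when standing on the bar.
- pin_stand: Wooden block fixed to the bench, 130 mm (its x) x 60 mm (its y) x 46 mm high, origin at the centre of its underside. The pin stands 36 mm deep in its middle hole (18.5 mm diameter, centred on the origin, floor at z = 10 mm); the smaller holes at either side are empty.
- stapler: Black desk stapler, 36 mm wide (its x), 157 mm long (its y), 42 mm high, 0.2 to 0.4 kg, in one rigid piece; lies on the cover along the slot and hides it. Origin: centre of its underside; z up. Grip it across its width, around its middle.
- oil_filter: Bystander: white and blue spin-on oil filter can, 68 mm diameter, 84 mm high, upright on the bench. Origin at the centre of its underside.
- lamp_box: Bystander: small carton 45 x 53 x 50 mm high with an orange-red band, on the bench nearer to the robot. Origin at the centre of its underside.
- relay_box: Bystander: small carton 40 x 61 x 38 mm high with a green band, on the bench beyond the unit. Origin at the centre of its underside.

How it is judged:
By the outcome, as a careful person would: the job done as asked, in the order asked, and still so for the second after the job is handed in, with the robot touching nothing.
It also fails if it takes over 72 s, if anything falls off the work surface, if the arm or the gripper's body presses on something with over 40 N, if the wrist force passes 120 N, or if a joint passes its speed limit or range.

ROBOT

A 6-joint arm with a two-finger parallel gripper is mounted at the origin on a cart in front of the work surface, level with it; the furniture and walls round the work are solid. World frame = base frame: x ahead of the robot, y to its left, z up, the work surface at z = 0. Lengths are in m, angles in degrees, forces in N, time in s.
With the tool pointing down it reaches from about 0.3 to 0.775 m from the base axis. Payload 14.6 kg.
Tool frame: the origin (TCP) lies at the very end of the fingers, on their centre line; the grasp point (between the pads) lies ctrl.grip_depth behind it (ctrl.grip_depth is the distance from the TCP to the grasp point, in m); z points along the fingers, y is the line along which they close (so a half turn about z gives the same grasp; the last joint's range is limited). The gripper opens to 85 mm and grips with 20 to 120 N. Pads are 22 mm wide; open, the fingers measure 114 mm over their backs; the gripper's body (76 mm by 85 mm) begins 54 mm behind the grasp point. The pads swing forward as they close: fully open they stand 13 mm farther back than shut.
Start: joints at [67.46, 17.183, 87.147, -0, 75.671, -3.816], TCP at [0.177, 0.521, 0.209] pointing down, gripper open.
Joint ranges: [-173.82, 173.82], [-45.26, 126.66], [13.44, 144.39], [-59.66, 239.66], [0, 175.72], [-146.38, 146.38]. Speed limits (degrees/s): [127.2, 127.2, 147.25, 180, 180, 180].

INTERFACE

Orientations are given as [roll, pitch, yaw] about the fixed x, y, z axes, in that order (R = Rz(yaw) Ry(pitch) Rx(roll)).
In Python, from plant import ctrl gives the robot as it stands. The module is installed in compiled form; this text tells all that it offers.
- The arm moves only by the tool carry_out, never from a script. Its argument "series" is a list of rows, each an object of numbers: "rx", "ry", "rz": the turn, a rotation vector about the tool's x, y, z in degrees; "x", "y", "z": the shift along the tool's x, y, z in cm; "fingers": the opening, from 0 (shut) to 1 (fully open). A call has 1 to 10 rows; each row shifts and turns the commanded pose from where the row before left it, along the tool's axes as they then stand; what a row does not reach is not made up. A row lasts 1/8 s, in which the tool goes at most 62.5 mm and 10.7 degrees, less where a joint would pass 70% of its speed; a pose out of reach is approached as far as the arm can. A call is refused whole if a number of a shift passes 6.25 or a number of a turn 10.7, either way. A call with a gripper value outside its range is refused whole. The fingers move at their own pace and stop on an object; "squeeze" is the grip in N (left out, the last holds). Time passes only in rows, so rows that do not move let the fingers close. It gives the time, the measured TCP pose, the force, the opening and the grip force at its end, in the units of the state.
- ctrl.observe(): the state, without advancing time (a new reading comes with each control period).
- ctrl.capture(name): name is "scene" or "side" or "wrist"; returns (picture, depth): 384x512x3 uint8, blue, green, red; 384x512 float32, m along the optical axis (not along the pixel's ray), 0 where there is no reading.
- ctrl.camera_model(name): a dict with "fovy" (degrees; the focal length in pixels is half the picture's height over the tangent of half this angle, whatever the lens; pixels are square), "cx", "cy" (the principal point, pixels), "R" (3x3) and "t" (3): a world point X has camera coordinates R X + t. Camera axes: x right, y down, z forward; pixel columns grow to the right and rows downward; lengths in m; the calibration is good to about 2 mm. A picture is of the moment at which its call begins: read the wrist's pose just before it. camera_model takes no time and is no camera call; for the wrist camera it gives the pose at the moment of the call.
- ctrl.sign_off(): hands the job in; it is judged then, once.
The state is a dict: "t": time; "joint_pos": joint angles; "joint_velocities": joint speeds; "effort": joint torques, N m; "tcp_pos": TCP position; "ee_rot": TCP orientation; "force": force on the tool from outside, world axes, zero at the start; "torque": the same for the moment, N m; "grip_width": finger opening in m; "grasp_force": force on a finger pad.
Only numpy, scipy, OpenCV 4.12 (cv2) and the standard library are available. Lean on these libraries where they do the work, as an engineer would, in place of code of your own. Each camera call takes 0.05 s, during which the arm holds its last target. There are 200 camera calls.

## Working session

There is one attempt and no reset: what is moved stays moved. The work goes in short steps, Python scripts to look and compute and a tool call to move; the robot and the scene stay as the last step left them, time stands still between calls to the robot, and variables do not carry over. Pictures are saved under pics/ and viewed, at most 10 in all, crops included, and the job is handed in when it is done.

Besides the shell and the picture viewer there is one more tool, called after ">>>" as name(argument=value, ...) on one line, values as JSON. carry_out: Moves the arm, as the interface text tells. Its arguments: {"type":"object","properties":{"series":{"type":"array"},"squeeze":{"type":"number"}},"required":["series"]}

```bash
mkdir -p pics
cat > h.py <<'E'
import numpy as np, cv2
from plant import ctrl
def cam(name,save=None):
    m=ctrl.camera_model(name); im,d=ctrl.capture(name)
    m['f']=192/np.tan(np.radians(m['fovy'])/2)
    m['R']=np.array(m['R']);m['t']=np.array(m['t'])
    if save:
        cv2.imwrite('pics/'+save+'.png',im); np.savez('pics/'+save+'.npz',im=im,d=d,**{k:m[k] for k in('f','cx','cy','R','t')})
    return im,d,m
def load(s): z=np.load('pics/'+s+'.npz'); return z['im'],z['d'],z
def cloud(d,m):
    v,u=np.mgrid[:d.shape[0],:d.shape[1]]
    P=np.stack([(u-m['cx'])/m['f']*d,(v-m['cy'])/m['f']*d,d],-1)
    X=(P-m['t'])@m['R']; X[d<=0]=np.nan; return X
E
python3 - <<'E'
from h import *
a=ctrl.observe();print(a, ctrl.grip_depth)
I=[]
for n in('scene','side','wrist'):
    im,d,m=cam(n,n+'0');I.append(im);print(n,m['f'],m['cx'],m['cy'],m['R'].round(3).tolist(),(-m['R'].T@m['t']).round(3),(d>0).mean())
cv2.imwrite('pics/two.png',cv2.resize(np.hstack(I[:2]),(800,300)))
E
```

```text
{'t': 0.0, 'joint_pos': array([ 6.74601025e+01,  1.72158043e+01,  8.71811564e+01,  8.72297274e-04,
        7.56695719e+01, -3.81665178e+00]), 'joint_velocities': array([ 0.00924027,  0.0411681 , -0.01260525,  0.03896217,  0.02620522,
        0.130722  ]), 'effort': array([ 1.77993119e-03, -5.43503237e+01, -3.61796308e+01,  8.97615405e-05,
        3.98962395e-03, -2.85838007e-05]), 'tcp_pos': array([0.17645387, 0.5206499 , 0.20831332]), 'ee_rot': array([-1.79933671e+02, -5.27169784e-03,  1.61276535e+02]), 'force': array([-0.48083071,  0.10807162, -0.20595488]), 'torque': array([ 0.04435179, -0.0037541 ,  0.00870075]), 'grasp_force': 0.0, 'grip_width': 0.08570926873920082} 0.0187
scene 480.2780517666409 251.38492599574943 188.57791638532714 [[0.758, -0.652, -0.013], [-0.515, -0.588, -0.624], [0.399, 0.48, -0.781]] [ 0.077 -0.517  0.989] 0.9962107340494791
side 482.03506278000316 248.95896988161286 195.4564574784569 [[0.992, -0.127, -0.011], [-0.092, -0.66, -0.746], [0.087, 0.741, -0.666]] [ 0.465 -0.844  0.865] 0.9703470865885416
wrist 275.6458437888341 253.62678393195944 199.19535139563013 [[0.321, 0.947, -0.0], [0.914, -0.31, 0.261], [0.247, -0.084, -0.965]] [0.114 0.542 0.373] 0.9960835774739584
```

View pics/scene0.png

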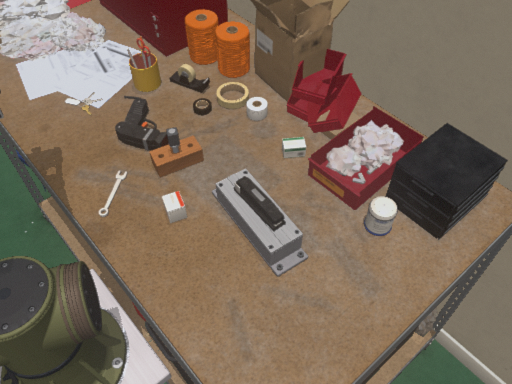

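View pics/side0.png

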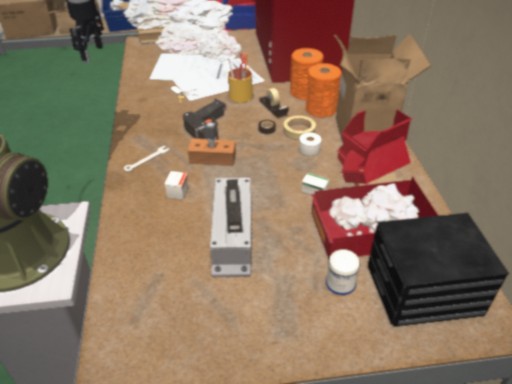

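The scene view shows the unit at about (258,218) with the black stapler at (260,200). The stand is at (177,157) with the pin at (172,138), and a drill lies close behind it at (140,125). The lamp box is at (174,206), the relay box at (294,147) and the filter at (381,215). Next I'll measure these from depth.

```bash
cat > m1.py <<'E'
from h import *
S={}
for s in('scene0','side0'):
    im,d,m=load(s);X=cloud(d,m);S[s]=(im,X)
    hsv=cv2.cvtColor(im,cv2.COLOR_BGR2HSV)
    H=hsv[...,0].astype(int);Sa=hsv[...,1];V=hsv[...,2]
    print(s)
    def rep(n,mask,zl):
        mk=mask&(X[...,2]>zl[0])&(X[...,2]<zl[1])
        k,l,st,c=cv2.connectedComponentsWithStats(mk.astype(np.uint8))
        if k<2: print(n,'none');return
        i=1+st[1:,4].argmax();P=X[l==i]
        r=cv2.minAreaRect((P[:,:2]*1000).astype(np.float32))
        print(n,len(P),'px',c[i].round(),'med',np.median(P,0).round(4),'rect',np.round(r[0],1),np.round(r[1],1),round(r[2],1),'z',np.percentile(P[:,2],[2,50,98]).round(4))
    box=lambda x0,x1,y0,y1:(X[...,0]>x0)&(X[...,0]<x1)&(X[...,1]>y0)&(X[...,1]<y1)
    u={'scene0':dict(unit=(258,240),stap=(260,203),stand=(185,160),pin=(172,133),lamp=(174,199),relay=(294,142),filt=(381,207),drill=(140,130)),
       'side0':dict(unit=(218,230),stap=(233,208),stand=(215,146),pin=(210,125),lamp=(175,178),relay=(315,180),filt=(343,262),drill=(200,118))}[s]
    for k,(a,b) in u.items(): print('  ',k,X[b,a].round(3), im[b,a])
    bench=X[(abs(X[...,2])<.01)&box(.3,.6,-.3,.3)];print('bench z',np.median(bench[:,2]))
    p=X[u['unit'][1],u['unit'][0]]
    near=np.hypot(X[...,0]-p[0],X[...,1]-p[1])<.25
    rep('cover',near,(.062,.078))
    rep('stapler',near&(V<90),(.085,.13))
    p=X[u['stand'][1],u['stand'][0]]
    near=np.hypot(X[...,0]-p[0],X[...,1]-p[1])<.12
    rep('stand',near&(H<15)&(Sa>100),(.035,.055))
    rep('pin',near,(.11,.15)); rep('pintop',near,(.125,.15))
    for n,z in(('lamp',(.04,.06)),('relay',(.03,.045)),('filt',(.075,.095))):
        p=X[u[n][1],u[n][0]];rep(n,np.hypot(X[...,0]-p[0],X[...,1]-p[1])<.08,z)
    p=X[u['drill'][1],u['drill'][0]];rep('drill',np.hypot(X[...,0]-p[0],X[...,1]-p[1])<.2,(.02,.07)) if 0 else None
# height map top view 2mm
hm=np.zeros((500,500))
for s,(im,X) in S.items():
    P=X.reshape(-1,3);P=P[np.isfinite(P).all(1)]
    i=((P[:,0]-.2)/.0015).astype(int);j=((P[:,1]+.3)/.0015).astype(int)
    ok=(i>=0)&(i<500)&(j>=0)&(j<500);np.maximum.at(hm,(i[ok],j[ok]),P[ok,2])
v=cv2.applyColorMap(np.uint8(np.clip(hm/.16,0,1)*255),cv2.COLORMAP_JET)[::-1,::-1].copy()
for k in range(0,500,67):
    cv2.putText(v,f'x{.2+(499-k)*.0015:.2f}',(0,k+10),0,.35,(255,255,255));cv2.putText(v,f'{-.3+(499-k)*.0015:.2f}',(k,495),0,.35,(255,255,255))
cv2.imwrite('pics/hm.png',v)
E
python3 m1.py
```

```text
scene0
   unit [ 0.466 -0.068  0.056] [78 77 81]
   stap [ 0.512 -0.023  0.111] [60 64 69]
   stand [0.498 0.268 0.025] [48 68 95]
   pin [0.487 0.289 0.12 ] [122 123 125]
   lamp [0.392 0.161 0.049] [217 222 221]
   relay [0.755 0.113 0.04 ] [215 221 221]
   filt [ 0.732 -0.201  0.082] [220 222 220]
   drill [0.463 0.432 0.04 ] [58 62 67]
bench z -0.0006934587301018016
cover 2156 px [259. 215.] med [ 0.5015 -0.0351  0.0698] rect [519.3  -4.3] [243.8  92.5] 83.2 z [0.0646 0.0698 0.0767]
stapler 704 px [260. 201.] med [ 0.5177 -0.0223  0.1077] rect [523.2  -6.5] [148.9  29.8] 86.8 z [0.0918 0.1077 0.1134]
stand 825 px [176. 152.] med [0.4833 0.2905 0.0452] rect [491.5 298.5] [ 67.  131.3] 77.4 z [0.0363 0.0452 0.0495]
pin 99 px [172. 132.] med [0.4895 0.294  0.1171] rect [491.1 297.1] [27.9 28. ] 63.4 z [0.1113 0.1171 0.1223]
pintop none
lamp 363 px [173. 202.] med [0.3848 0.1545 0.0496] rect [385.8 157.1] [57.3 45.2] 72.0 z [0.0409 0.0496 0.0536]
relay 277 px [294. 143.] med [0.7537 0.1123 0.0373] rect [754.8 112.3] [45.3 61.6] 56.5 z [0.0309 0.0373 0.0418]
filt 438 px [383. 206.] me
[... 586 characters left out ...]
]
stapler 390 px [233. 206.] med [ 0.5225 -0.0423  0.1083] rect [523.8 -11.9] [136.9  27.5] 86.8 z [0.0935 0.1083 0.1131]
stand 628 px [211. 147.] med [0.4895 0.2906 0.0446] rect [492.5 305.9] [ 83.4 131.4] 75.8 z [0.0358 0.0446 0.0487]
pin 74 px [210. 126.] med [0.4914 0.2942 0.1158] rect [491.8 297.3] [32.4 29. ] 70.2 z [0.1106 0.1158 0.1207]
pintop none
lamp 276 px [175. 180.] med [0.386  0.153  0.0486] rect [386.4 157.5] [57.8 45.2] 72.4 z [0.0409 0.0486 0.0525]
relay 273 px [315. 181.] med [0.754  0.1106 0.0368] rect [755.1 113.6] [45.6 61.8] 54.1 z [0.0307 0.0368 0.0408]
filt 496 px [344. 261.] med [ 0.7393 -0.205   0.081 ] rect [ 741.4 -201.9] [60.3 59.3] 71.6 z [0.0756 0.081  0.0847]
```

View pics/hm.png

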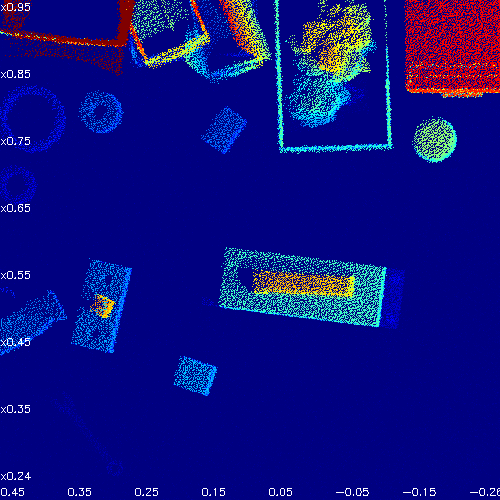

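```bash
cat >> h.py <<'E'
from scipy.spatial.transform import Rotation as Ro
import json
def plan(xyz,yaw,n,start=None):
    """n equal rows to a tool-down pose, rounded; level error also removed"""
    o=ctrl.observe() if start is None else start
    R=Ro.from_euler('xyz',o['ee_rot'],degrees=True);p=np.array(o['tcp_pos'])
    T=Ro.from_euler('xyz',[180,0,yaw],degrees=True)
    w=(R.inv()*T).as_rotvec(degrees=True)
    rows=[]
    for i in range(n):
        k=n-i
        s=R.inv().apply((np.array(xyz)-p)/k)*100
        w=(R.inv()*T).as_rotvec(degrees=True)/k
        s=s.round(2);w=w.round(1)
        r={a:float(b) for a,b in zip(('x','y','z','rx','ry','rz'),[*s,*w]) if b}
        rows.append(r);p=p+R.apply(s/100);R=R*Ro.from_rotvec(w,degrees=True)
    print(json.dumps(rows));print('end',p.round(4),R.as_euler('xyz',degrees=True).round(1))
E
python3 -c "
from h import *
plan([.52,-.005,.23],86.8,13)"
```

```text
[{"x": -3.8, "y": -2.98, "z": -0.16, "rz": 5.7}, {"x": -4.08, "y": -2.59, "z": -0.16, "rz": 5.7}, {"x": -4.32, "y": -2.17, "z": -0.16, "rz": 5.7}, {"x": -4.51, "y": -1.73, "z": -0.16, "rz": 5.7}, {"x": -4.66, "y": -1.28, "z": -0.16, "rz": 5.7}, {"x": -4.76, "y": -0.81, "z": -0.17, "rz": 5.7}, {"x": -4.82, "y": -0.33, "z": -0.16, "rz": 5.8}, {"x": -4.83, "y": 0.16, "z": -0.17, "rz": 5.7}, {"x": -4.79, "y": 0.64, "z": -0.16, "rz": 5.8}, {"x": -4.7, "y": 1.12, "z": -0.17, "rz": 5.7}, {"x": -4.56, "y": 1.58, "z": -0.16, "rz": 5.8}, {"x": -4.38, "y": 2.03, "z": -0.17, "rz": 5.7}, {"x": -4.16, "y": 2.45, "z": -0.16, "rz": 5.8}]
end [ 0.52  -0.005  0.23 ] [-180.     0.    86.8]
```

>>> carry_out(series=[{"x": -3.8,"y": -3.0,"z": -0.2,"rz": 5.7},{"x": -4.1,"y": -2.6,"z": -0.2,"rz": 5.7},{"x": -4.3,"y": -2.2,"z": -0.2,"rz": 5.7},{"x": -4.5,"y": -1.7,"z": -0.2,"rz": 5.7},{"x": -4.7,"y": -1.3,"z": -0.2,"rz": 5.7},{"x": -4.8,"y": -0.8,"z": -0.2,"rz": 5.7},{"x": -4.8,"y": -0.3,"z": -0.2,"rz": 5.8},{"x": -4.8,"y": 0.2,"z": -0.2,"rz": 5.7},{"x": -4.8,"y": 0.6,"z": -0.2,"rz": 5.8},{"x": -4.7,"y": 1.1,"z": -0.2,"rz": 5.7}])

```text
schema error: expected keys rx, ry, rz, x, y, z, fingers
```

>>> carry_out(series=[{"x": -4.6,"y": 1.6,"z": -0.2,"rz": 5.8},{"x": -4.4,"y": 2.0,"rz": 5.7},{"x": -4.2,"y": 2.5,"rz": 5.8},{},{}])

```text
schema error: expected keys rx, ry, rz, x, y, z, fingers
```

```bash
cat > m2.py <<'E'
from h import *
import sys
o=ctrl.observe();print(o['t'],o['tcp_pos'].round(4),o['ee_rot'].round(2),o['force'].round(2),o['joint_pos'].round(1))
s=sys.argv[1]
im,d,m=cam('wrist',s);X=cloud(d,m)
print('cover z',np.nanmedian(X[...,2][(X[...,2]>.06)&(X[...,2]<.08)]))
E
cat > m3.py <<'E'
from h import *
im,d,m=load('w1');X=cloud(d,m)
V=im.max(-1)
for n,zl,mk in (('stapler',(.085,.13),V<110),('cover',(.062,.078),V>0),('lowst',(.074,.13),V<110)):
    k=(mk&(X[...,2]>zl[0])&(X[...,2]<zl[1])&(abs(X[...,0]-.52)<.08)&(abs(X[...,1])<.2)).astype(np.uint8)
    q,l,st,c=cv2.connectedComponentsWithStats(k);i=1+st[1:,4].argmax();P=X[l==i]
    r=cv2.minAreaRect((P[:,:2]*1000).astype(np.float32));print(n,len(P),np.round(r[0],1),np.round(r[1],1),round(r[2],1),np.percentile(P[:,2],[2,50,98]).round(4),c[i].round())
E
python3 m2.py w1; python3 m3.py
```

```text
0.15 [0.1765 0.5207 0.2085] [-179.95   -0.    161.28] [-0.42  1.32 -1.04] [67.5 17.2 87.2  0.  75.7 -3.8]
cover z nan
  return np.nanmean(a, axis, out=out, keepdims=keepdims)
Traceback (most recent call last):
  File "m3.py", line 6, in <module>
    q,l,st,c=cv2.connectedComponentsWithStats(k);i=1+st[1:,4].argmax();P=X[l==i]
                                                     ~~~~~~~~~~~~~~~^^
ValueError: attempt to get argmax of an empty sequence
```

View pics/w1.png

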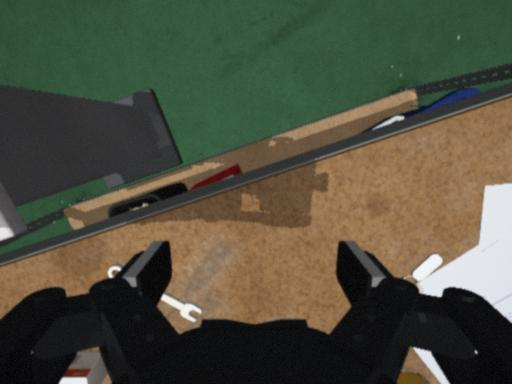

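Every row needs all seven keys. The picture only shows the start pose, with the fingers at (150,280) and (360,280), so I'll resend the move in full.

>>> carry_out(series=[{"x": -3.8,"y": -3.0,"z": -0.2,"rx": 0,"ry": 0,"rz": 5.7,"fingers": 1},{"x": -4.1,"y": -2.6,"z": -0.2,"rx": 0,"ry": 0,"rz": 5.7,"fingers": 1},{"x": -4.3,"y": -2.2,"z": -0.2,"rx": 0,"ry": 0,"rz": 5.7,"fingers": 1},{"x": -4.5,"y": -1.7,"z": -0.2,"rx": 0,"ry": 0,"rz": 5.7,"fingers": 1},{"x": -4.7,"y": -1.3,"z": -0.2,"rx": 0,"ry": 0,"rz": 5.7,"fingers": 1},{"x": -4.8,"y": -0.8,"z": -0.2,"rx": 0,"ry": 0,"rz": 5.7,"fingers": 1},{"x": -4.8,"y": -0.3,"z": -0.2,"rx": 0,"ry": 0,"rz": 5.8,"fingers": 1},{"x": -4.8,"y": 0.2,"z": -0.2,"rx": 0,"ry": 0,"rz": 5.7,"fingers": 1},{"x": -4.8,"y": 0.6,"z": -0.2,"rx": 0,"ry": 0,"rz": 5.8,"fingers": 1},{"x": -4.7,"y": 1.1,"z": -0.2,"rx": 0,"ry": 0,"rz": 5.7,"fingers": 1}])

```text
t: 1.45
tcp_pos: [0.4417, 0.1146, 0.229]
ee_rot: [180.0, -0.0, 103.9]
force: [0.9, 0.6, 0.5]
grip_width: 0.0856
grasp_force: 0.0
```

>>> carry_out(series=[{"x": -4.6,"y": 1.6,"z": -0.2,"rx": 0,"ry": 0,"rz": 5.8,"fingers": 1},{"x": -4.4,"y": 2.0,"z": 0,"rx": 0,"ry": 0,"rz": 5.7,"fingers": 1},{"x": -4.2,"y": 2.5,"z": 0,"rx": 0,"ry": 0,"rz": 5.8,"fingers": 1},{"x": 0,"y": 0,"z": 0,"rx": 0,"ry": 0,"rz": 0,"fingers": 1},{"x": 0,"y": 0,"z": 0,"rx": 0,"ry": 0,"rz": 0,"fingers": 1}])

```text
t: 2.08
tcp_pos: [0.5204, -0.0059, 0.2306]
ee_rot: [-180.0, -0.0, 86.8]
force: [0.9, 0.5, 0.5]
grip_width: 0.0851
grasp_force: 0.0
```

```bash
python3 m2.py w1; python3 m3.py
```

```text
2.075 [ 0.5204 -0.0059  0.2306] [-1.7996e+02 -1.0000e-02  8.6810e+01] [0.91 0.49 0.47] [-4.7 12.5 90.1  0.  77.4 -1.5]
cover z 0.06949799526157241
stapler 3562 [526.4  -2.4] [147.3  29.2] 86.4 [0.1017 0.1102 0.1126] [259. 177.]
cover 10772 [520.8  -2.8] [240.6  90.2] 82.9 [0.0681 0.0697 0.0714] [254. 162.]
lowst 4129 [525.6  -2.1] [154.8  35.9] 86.4 [0.0779 0.1097 0.1126] [258. 176.]
```

>>> carry_out(series=[{"x": 0.3,"y": 0.5,"z": 4.0,"rx": 0,"ry": 0,"rz": 0.4,"fingers": 1},{"x": 0,"y": 0,"z": 4.0,"rx": 0,"ry": 0,"rz": 0,"fingers": 1},{"x": 0,"y": 0,"z": 4.0,"rx": 0,"ry": 0,"rz": 0,"fingers": 1},{"x": 0,"y": 0,"z": 3.3,"rx": 0,"ry": 0,"rz": 0,"fingers": 1},{"x": 0,"y": 0,"z": 0,"rx": 0,"ry": 0,"rz": 0,"fingers": 0.3},{"x": 0,"y": 0,"z": 0,"rx": 0,"ry": 0,"rz": 0,"fingers": 0.3},{"x": 0,"y": 0,"z": 0,"rx": 0,"ry": 0,"rz": 0,"fingers": 0.3},{"x": 0,"y": 0,"z": 0,"rx": 0,"ry": 0,"rz": 0,"fingers": 0.3}], squeeze=40)

```text
t: 3.12
tcp_pos: [0.5265, -0.0033, 0.0795]
ee_rot: [179.9, -0.0, 86.4]
force: [-3.9, 1.4, 8.2]
grip_width: 0.0271
grasp_force: 39.3
```

>>> carry_out(series=[{"x": 0,"y": 0,"z": 0,"rx": 0,"ry": 0,"rz": 0,"fingers": 0.2},{"x": 0,"y": 0,"z": -1.0,"rx": 0,"ry": 0,"rz": 0,"fingers": 0.2},{"x": 0,"y": 0,"z": -2.5,"rx": 0,"ry": 0,"rz": 0,"fingers": 0.2},{"x": 0,"y": 0,"z": -3.0,"rx": 0,"ry": 0,"rz": 0,"fingers": 0.2},{"x": 0,"y": 0,"z": -2.0,"rx": 0,"ry": 0,"rz": 0,"fingers": 0.2},{"x": 0,"y": 0,"z": 0,"rx": 0,"ry": 0,"rz": 0,"fingers": 0.2}])

```text
t: 3.88
tcp_pos: [0.5265, -0.0035, 0.1646]
ee_rot: [179.8, 0.0, 86.4]
force: [1.0, 0.2, -4.0]
grip_width: 0.0271
grasp_force: 40.3
```

Run:
```python
from h import *
im,d,m=cam('side','side1')
cv2.imwrite('pics/c1.png',cv2.resize(im[100:300,100:330],None,fx=2.5,fy=2.5))
plan([.36,-.12,.165],86.4,4)
```

```text
[{"x": -3.17, "y": -3.96, "z": -0.05}, {"x": -3.17, "y": -3.95, "z": -0.05}, {"x": -3.17, "y": -3.96, "z": -0.05}, {"x": -3.17, "y": -3.95, "z": -0.04, "rx": 0.1}]
end [ 0.36  -0.12   0.165] [-180.     0.    86.4]
```

View pics/c1.png

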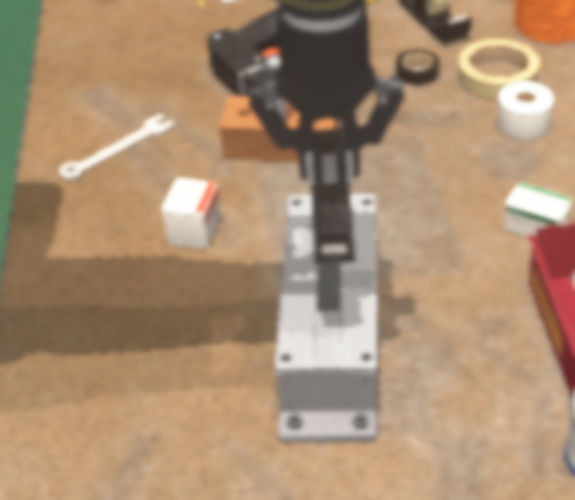

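The stapler is held level at about (330,200) in the crop, and the slot shows below it at about (328,285). I'll carry it to the open bench on the near side.

>>> carry_out(series=[{"x": -3.2,"y": -4.0,"z": 0,"rx": 0,"ry": 0,"rz": 0,"fingers": 0.2},{"x": -3.2,"y": -4.0,"z": 0,"rx": 0,"ry": 0,"rz": 0,"fingers": 0.2},{"x": -3.2,"y": -4.0,"z": 0,"rx": 0,"ry": 0,"rz": 0,"fingers": 0.2},{"x": -3.2,"y": -4.0,"z": 0,"rx": 0,"ry": 0,"rz": 0,"fingers": 0.2},{"x": 0,"y": 0,"z": 4.0,"rx": 0,"ry": 0,"rz": 0,"fingers": 0.2},{"x": 0,"y": 0,"z": 5.0,"rx": 0,"ry": 0,"rz": 0,"fingers": 0.2},{"x": 0,"y": 0,"z": 4.0,"rx": 0,"ry": 0,"rz": 0,"fingers": 0.2},{"x": 0,"y": 0,"z": 1.7,"rx": 0,"ry": 0,"rz": 0,"fingers": 0.2},{"x": 0,"y": 0,"z": 0,"rx": 0,"ry": 0,"rz": 0,"fingers": 0.2}])

```text
t: 5.05
tcp_pos: [0.3569, -0.1206, 0.0145]
ee_rot: [-179.8, -0.1, 86.4]
force: [-0.3, 0.3, -1.8]
grip_width: 0.0269
grasp_force: 40.7
```

>>> carry_out(series=[{"x": 0,"y": 0,"z": 0.3,"rx": 0,"ry": 0,"rz": 0,"fingers": 0.2},{"x": 0,"y": 0,"z": 0.2,"rx": 0,"ry": 0,"rz": 0,"fingers": 0.2},{"x": 0,"y": 0,"z": 0,"rx": 0,"ry": 0,"rz": 0,"fingers": 0.2}])

```text
t: 5.42
tcp_pos: [0.3583, -0.1211, 0.0112]
ee_rot: [180.0, 0.0, 86.4]
force: [-0.4, 0.0, -3.3]
grip_width: 0.0271
grasp_force: 40.7
```

>>> carry_out(series=[{"x": 0,"y": 0,"z": 0.15,"rx": 0,"ry": 0,"rz": 0,"fingers": 0.2},{"x": 0,"y": 0,"z": 0.1,"rx": 0,"ry": 0,"rz": 0,"fingers": 0.2},{"x": 0,"y": 0,"z": 0,"rx": 0,"ry": 0,"rz": 0,"fingers": 0.2}])

```text
t: 5.8
tcp_pos: [0.3584, -0.1212, 0.0094]
ee_rot: [180.0, 0.0, 86.4]
force: [-8.6, 3.5, 23.9]
grip_width: 0.0266
grasp_force: 43.2
```

>>> carry_out(series=[{"x": 0,"y": 0,"z": -0.1,"rx": 0,"ry": 0,"rz": 0,"fingers": 0.2},{"x": 0,"y": 0,"z": 0,"rx": 0,"ry": 0,"rz": 0,"fingers": 0.8},{"x": 0,"y": 0,"z": 0,"rx": 0,"ry": 0,"rz": 0,"fingers": 0.8},{"x": 0,"y": 0,"z": 0,"rx": 0,"ry": 0,"rz": 0,"fingers": 0.8},{"x": 0,"y": 0,"z": -2.0,"rx": 0,"ry": 0,"rz": 0,"fingers": 0.8},{"x": 0,"y": 0,"z": -5.0,"rx": 0,"ry": 0,"rz": 0,"fingers": 0.8},{"x": 0,"y": 0,"z": -5.0,"rx": 0,"ry": 0,"rz": 0,"fingers": 0.8},{"x": 0,"y": 0,"z": -5.0,"rx": 0,"ry": 0,"rz": 0,"fingers": 0.8},{"x": 0,"y": 0,"z": -4.0,"rx": 0,"ry": 0,"rz": 0,"fingers": 0.8}])

```text
t: 6.92
tcp_pos: [0.3581, -0.1211, 0.2214]
ee_rot: [179.9, 0.0, 86.4]
force: [0.8, -0.2, -0.8]
grip_width: 0.0683
grasp_force: 0.0
```

Run:
```python
from h import *
o=ctrl.observe();print(o['t'],o['tcp_pos'].round(4),o['joint_pos'].round(1))
im,d,m=cam('scene','scene1');X=cloud(d,m);V=im.max(-1)
im2,d2,m2=cam('wrist','w2');X2=cloud(d2,m2)
for X,V in((X,V),(X2,im2.max(-1))):
    k=(X[...,2]>.02)&(X[...,2]<.06)&(abs(X[...,0]-.36)<.07)&(abs(X[...,1]+.12)<.13)&(V<110)
    P=X[k]
    if len(P)>20:print('stapler',len(P),cv2.minAreaRect((P[:,:2]*1000).astype(np.float32)),np.percentile(P[:,2],[50,98]))
cv2.imwrite('pics/c2.png',np.hstack([cv2.resize(im[120:320,130:330],(400,400)),cv2.resize(im2,(400,300))[:,:].copy().repeat(1,0) if 0 else cv2.copyMakeBorder(cv2.resize(im2,(400,300)),50,50,0,0,0)]))
# slot in scene / cover
for X,n in((cloud(d,m),'scene'),(X2,'wrist')):
    k=(abs(X[...,0]-.52)<.03)&(abs(X[...,1])<.09)&(X[...,2]>.0)&(X[...,2]<.062)
    P=X[k];print(n,len(P),np.nanmedian(P,0) if len(P) else '')
# head approach: yaw candidates
plan([.515,.02,.25],83,4)
```

```text
6.925 [ 0.3581 -0.1211  0.2214] [-24.2  -6.3 111.1  -0.   75.1 -20.6]
stapler 937 ((356.4362487792969, -123.63836669921875), (151.1240997314453, 30.38887596130371), 86.52374267578125) [0.03924037 0.04385512]
stapler 2466 ((358.7856750488281, -119.72205352783203), (148.12567138671875, 31.954984664916992), 87.26680755615234) [0.04006253 0.04258107]
scene 131 [ 0.53192822 -0.0099502   0.03506897]
wrist 1791 [0.53477497 0.00500841 0.03592938]
[{"x": 3.78, "y": 3.66, "z": -0.66, "rx": 0.1, "rz": 0.8}, {"x": 3.83, "y": 3.61, "z": -0.67, "rx": 0.1, "rz": 0.9}, {"x": 3.88, "y": 3.55, "z": -0.67, "rx": 0.1, "ry": 0.1, "rz": 0.8}, {"x": 3.94, "y": 3.49, "z": -0.67, "rx": 0.1, "rz": 0.9}]
end [0.515 0.02  0.25 ] [-180.    0.   83.]
```

View pics/c2.png

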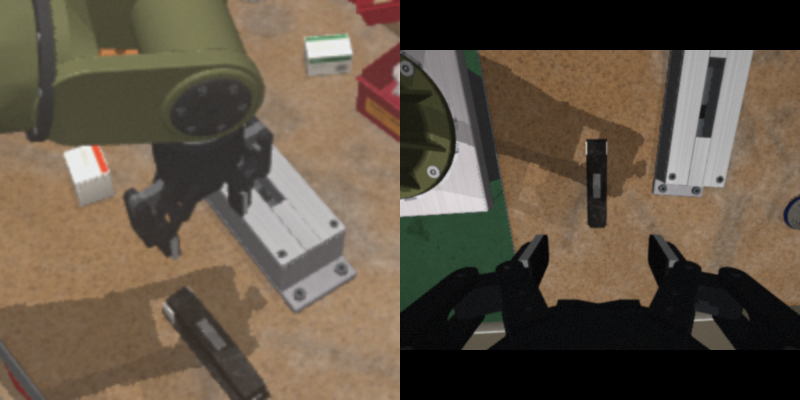

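The stapler stands upright on the bench at about (215,340), clear of the unit. In the wrist half the slot shows at about (710,90). I'll pass over the unit to measure the slot, then go on to the pin.

>>> carry_out(series=[{"x": 3.2,"y": 3.9,"z": -0.5,"rx": 0,"ry": 0,"rz": 0.8,"fingers": 1},{"x": 3.2,"y": 3.9,"z": -0.5,"rx": 0,"ry": 0,"rz": 0.8,"fingers": 1},{"x": 3.2,"y": 3.9,"z": -0.5,"rx": 0,"ry": 0,"rz": 0.8,"fingers": 1},{"x": 3.2,"y": 3.9,"z": -0.5,"rx": 0,"ry": 0,"rz": 0.8,"fingers": 1},{"x": 0,"y": 0,"z": 0,"rx": 0,"ry": 0,"rz": 0,"fingers": 1},{"x": 0,"y": 0,"z": 0,"rx": 0,"ry": 0,"rz": 0,"fingers": 1}])

```text
t: 7.78
tcp_pos: [0.5238, -0.0068, 0.2383]
ee_rot: [-179.9, 0.0, 83.2]
force: [0.1, 0.7, 0.2]
grip_width: 0.0853
grasp_force: 0.0
```

```bash
python3 m2.py w3
python3 - <<'E'
from h import *
im,d,m=load('w3');X=cloud(d,m)
a=np.radians(-7.1);c=np.array([.5205,-.003])
L=(X[...,:2]-c)@np.array([[np.cos(a),-np.sin(a)],[np.sin(a),np.cos(a)]])  # unit coords
k=(abs(L[...,0])<.05)&(abs(L[...,1])<.125)&(X[...,2]>.06)&(X[...,2]<.08)
r=cv2.minAreaRect((X[k][:,:2]*1000).astype(np.float32));print('cover',r)
hue=im.astype(int).max(-1)
dark=(hue<110)&(abs(L[...,0])<.03)&(abs(L[...,1])<.08)
# cast rays to plane z=.0695 for the slot outline
v,u=np.mgrid[:384,:512]
D=np.stack([(u-m['cx'])/m['f'],(v-m['cy'])/m['f'],np.ones_like(u)],-1)@m['R']
C=-m['R'].T@m['t'];W=C+D*((.0695-C[2])/D[...,2])[...,None]
deep=(X[...,2]<.062)&(abs(W[...,0]-.52)<.045)&(abs(W[...,1])<.09)
for n,mk in(('deep',deep),):
    q,l,st,cc=cv2.connectedComponentsWithStats(mk.astype(np.uint8));i=1+st[1:,4].argmax()
    P=W[l==i];r=cv2.minAreaRect((P[:,:2]*1000).astype(np.float32));print(n,len(P),r,cc[i],np.percentile(X[l==i][:,2],[2,20,50,80,98]))
print(C)
plan([.49,.297-.01,.25],0,6)
E
```

```text
7.775 [ 0.5238 -0.0068  0.2383] [-1.799e+02  1.000e-02  8.320e+01] [0.05 0.74 0.21] [-4.7 12.6 88.9 -0.  78.6  2.1]
cover z 0.06949489785767217
cover ((520.7846069335938, -2.860107421875), (240.4126739501953, 90.13440704345703), 82.88313293457031)
deep 1382 ((521.2413940429688, -1.85760498046875), (96.8307113647461, 21.081520080566406), 82.62130737304688) [251.34659913 174.29160637] [0.0070148  0.03418124 0.03560137 0.0364626  0.05381133]
[0.53125817 0.05817612 0.40288617]
[{"x": 4.8, "y": -1.14, "z": -0.19, "rz": 13.9}, {"x": 4.38, "y": -2.26, "z": -0.19, "rz": 13.9}, {"x": 3.71, "y": -3.25, "z": -0.19, "rz": 13.8}, {"x": 2.83, "y": -4.04, "z": -0.19, "rz": 13.9}, {"x": 1.78, "y": -4.6, "z": -0.18, "rz": 13.8}, {"x": 0.64, "y": -4.9, "z": -0.19, "ry": 0.1, "rz": 13.9}]
end [0.49  0.287 0.25 ] [-180.   -0.   -0.]
```

Run:
```python
from h import *
plan([.49,.29,.25],112,6)
```

```text
[{"x": 4.85, "y": -1.15, "z": -0.19, "rz": -4.8}, {"x": 4.93, "y": -0.74, "z": -0.19, "rz": -4.8}, {"x": 4.97, "y": -0.32, "z": -0.19, "rz": -4.8}, {"x": 4.98, "y": 0.1, "z": -0.19, "rz": -4.8}, {"x": 4.96, "y": 0.51, "z": -0.18, "rz": -4.8}, {"x": 4.89, "y": 0.93, "z": -0.19, "rx": -0.1, "rz": -4.8}]
end [0.49 0.29 0.25] [180.  -0. 112.]
```

>>> carry_out(series=[{"x": 4.8,"y": -1.1,"z": -0.2,"rx": 0,"ry": 0,"rz": -4.8,"fingers": 1},{"x": 4.9,"y": -0.7,"z": -0.2,"rx": 0,"ry": 0,"rz": -4.8,"fingers": 1},{"x": 5.0,"y": -0.3,"z": -0.2,"rx": 0,"ry": 0,"rz": -4.8,"fingers": 1},{"x": 5.0,"y": 0.1,"z": -0.2,"rx": 0,"ry": 0,"rz": -4.8,"fingers": 1},{"x": 5.0,"y": 0.5,"z": -0.2,"rx": 0,"ry": 0,"rz": -4.8,"fingers": 1},{"x": 4.9,"y": 0.9,"z": -0.2,"rx": 0,"ry": 0,"rz": -4.8,"fingers": 1},{"x": 0,"y": 0,"z": 0,"rx": 0,"ry": 0,"rz": 0,"fingers": 1},{"x": 0,"y": 0,"z": 0,"rx": 0,"ry": 0,"rz": 0,"fingers": 1}])

```text
t: 8.82
tcp_pos: [0.491, 0.2894, 0.2514]
ee_rot: [-180.0, 0.0, 111.9]
force: [0.0, 0.3, -0.0]
grip_width: 0.0855
grasp_force: 0.0
```

```bash
python3 m2.py w4
python3 - <<'E'
from h import *
im,d,m=load('w4');X=cloud(d,m)
k=(np.hypot(X[...,0]-.491,X[...,1]-.297)<.05)&(X[...,2]>.108)&(X[...,2]<.13)
q,l,st,cc=cv2.connectedComponentsWithStats(k.astype(np.uint8));i=1+st[1:,4].argmax()
P=X[l==i];print(len(P),cc[i],cv2.minAreaRect((P[:,:2]*1000).astype(np.float32)),np.percentile(P[:,2],[2,50,98]))
k2=(np.hypot(X[...,0]-.491,X[...,1]-.297)<.1)&(X[...,2]>.038)&(X[...,2]<.054)
P=X[k2];print('stand',cv2.minAreaRect((P[:,:2]*1000).astype(np.float32)),np.median(P[:,2]))
u,v=cc[i].astype(int);cv2.imwrite('pics/c4.png',cv2.resize(im[max(0,v-70):v+70,max(0,u-90):u+90],None,fx=4,fy=4,interpolation=cv2.INTER_CUBIC))
E
```

```text
8.825 [0.491  0.2894 0.2514] [-1.7999e+02  1.0000e-02  1.1191e+02] [ 0.04  0.29 -0.03] [26.8 18.1 80.2 -0.  81.6  4.9]
cover z 0.06937319334696701
641 [258.7800312  177.51638066] ((492.7375183105469, 299.629150390625), (27.961872100830078, 28.08446502685547), 63.57776641845703) [0.11155682 0.11754697 0.11932678]
stand ((500.55859375, 331.744384765625), (126.4586410522461, 130.5657196044922), 76.94479370117188) 0.04541248125207271
```

View pics/c4.png

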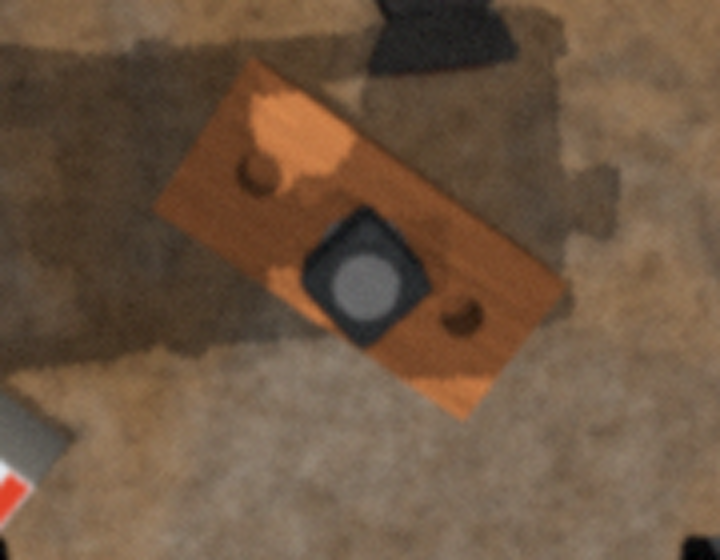

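The head is a 28 mm square at about (365,278) in the crop, with its sides at 63.6° in world. Its centre is near (0.492, 0.2985). The stand lies below it, and the drill tip at (440,40) is clear of the gripper. I'll grip at yaw 63.6.

>>> carry_out(series=[{"x": 0.8,"y": 0.4,"z": 0,"rx": 0,"ry": 0,"rz": 9.7,"fingers": 1},{"x": 0,"y": 0,"z": 2.0,"rx": 0,"ry": 0,"rz": 9.7,"fingers": 1},{"x": 0,"y": 0,"z": 2.0,"rx": 0,"ry": 0,"rz": 9.7,"fingers": 1},{"x": 0,"y": 0,"z": 2.0,"rx": 0,"ry": 0,"rz": 9.7,"fingers": 1},{"x": 0,"y": 0,"z": 2.0,"rx": 0,"ry": 0,"rz": 9.5,"fingers": 1},{"x": 0,"y": 0,"z": 3.0,"rx": 0,"ry": 0,"rz": 0,"fingers": 1},{"x": 0,"y": 0,"z": 3.0,"rx": 0,"ry": 0,"rz": 0,"fingers": 1},{"x": 0,"y": 0,"z": 3.0,"rx": 0,"ry": 0,"rz": 0,"fingers": 1},{"x": 0,"y": 0,"z": 0,"rx": 0,"ry": 0,"rz": 0,"fingers": 1}])

```text
t: 10.0
tcp_pos: [0.4912, 0.2976, 0.0799]
ee_rot: [-179.9, 0.2, 63.6]
force: [-0.2, -0.5, 1.0]
grip_width: 0.0856
grasp_force: 0.0
```

>>> carry_out(series=[{"x": 0,"y": 0,"z": 0,"rx": 0,"ry": 0,"rz": 0,"fingers": 0.4},{"x": 0,"y": 0,"z": 0,"rx": 0,"ry": 0,"rz": 0,"fingers": 0.36},{"x": 0,"y": 0,"z": 0,"rx": 0,"ry": 0,"rz": 0,"fingers": 0.3},{"x": 0,"y": 0,"z": 0,"rx": 0,"ry": 0,"rz": 0,"fingers": 0.25},{"x": 0,"y": 0,"z": 0,"rx": 0,"ry": 0,"rz": 0,"fingers": 0.2},{"x": 0,"y": 0,"z": 0,"rx": 0,"ry": 0,"rz": 0,"fingers": 0.2}], squeeze=70)

```text
t: 10.75
tcp_pos: [0.4922, 0.2996, 0.0824]
ee_rot: [179.9, -0.1, 63.7]
force: [-1.4, -0.3, 6.0]
grip_width: 0.0261
grasp_force: 69.4
```

>>> carry_out(series=[{"x": 0,"y": 0,"z": -0.5,"rx": 0,"ry": 0,"rz": 0,"fingers": 0.2},{"x": 0,"y": 0,"z": -1.5,"rx": 0,"ry": 0,"rz": 0,"fingers": 0.2},{"x": 0,"y": 0,"z": -2.5,"rx": 0,"ry": 0,"rz": 0,"fingers": 0.2},{"x": 0,"y": 0,"z": -3.0,"rx": 0,"ry": 0,"rz": 0,"fingers": 0.2},{"x": 0,"y": 0,"z": -3.5,"rx": 0,"ry": 0,"rz": 0,"fingers": 0.2},{"x": 0,"y": 0,"z": -1.0,"rx": 0,"ry": 0,"rz": 0,"fingers": 0.2},{"x": 0,"y": 0,"z": 0,"rx": 0,"ry": 0,"rz": 0,"fingers": 0.2},{"x": 0,"y": 0,"z": 0,"rx": 0,"ry": 0,"rz": 0,"fingers": 0.2}])

```text
t: 11.75
tcp_pos: [0.4913, 0.299, 0.1999]
ee_rot: [-179.9, 0.1, 63.7]
force: [0.3, 0.9, -2.7]
grip_width: 0.0264
grasp_force: 69.3
```

Run:
```python
from h import *
o=ctrl.observe();print(o['tcp_pos'].round(4),o['ee_rot'],o['joint_pos'].round(1))
T=[]
for n in('side','scene'):
    im,d,m=cam(n,n+'2');X=cloud(d,m)
    p=np.append(o['tcp_pos'][:2],.15);c=m['R']@p+m['t'];u,v=int(m['f']*c[0]/c[2]+m['cx']),int(m['f']*c[1]/c[2]+m['cy'])
    T.append(cv2.resize(im[v-50:v+50,u-50:u+50],(400,400),interpolation=cv2.INTER_CUBIC));print(n,u,v)
    k=(np.hypot(X[...,0]-p[0],X[...,1]-p[1])<.03)
    for z in np.arange(.1,.19,.01):
        P=X[k&(abs(X[...,2]-z)<.005)]
        if len(P)>3:print(round(z,3),len(P),P[:,:2].mean(0).round(4),np.ptp(P[:,0]).round(4))
cv2.imwrite('pics/c5.png',np.hstack(T))
plan([.521,-.0025,.19],63.6,7)
```

```text
[0.4913 0.299  0.1999] [-1.79924932e+02  1.07303863e-01  6.36755930e+01] [27.7 20.9 83.5 -0.  75.8 54. ]
side 208 114
0.13 9 [0.4887 0.2945] 0.0138
0.14 19 [0.4896 0.2932] 0.0138
0.15 17 [0.4905 0.2932] 0.014
0.16 17 [0.4905 0.293 ] 0.0136
0.17 19 [0.4895 0.2937] 0.0142
0.18 13 [0.4896 0.2946] 0.0139
scene 169 121
0.13 6 [0.4883 0.296 ] 0.0119
0.14 17 [0.4884 0.2927] 0.014
0.15 21 [0.4878 0.293 ] 0.0136
0.16 18 [0.4883 0.2932] 0.0141
0.17 19 [0.4875 0.2932] 0.0132
0.18 12 [0.4885 0.2927] 0.0135
[{"x": -3.67, "y": 2.29, "z": 0.15}, {"x": -3.68, "y": 2.29, "z": 0.15}, {"x": -3.67, "y": 2.29, "z": 0.15}, {"x": -3.68, "y": 2.29, "z": 0.15}, {"x": -3.67, "y": 2.29, "z": 0.14}, {"x": -3.68, "y": 2.29, "z": 0.15}, {"x": -3.67, "y": 2.28, "z": 0.14, "rx": -0.1, "ry": 0.1, "rz": 0.1}]
end [ 0.521  -0.0025  0.19  ] [180.   -0.   63.6]
```

View pics/c5.png

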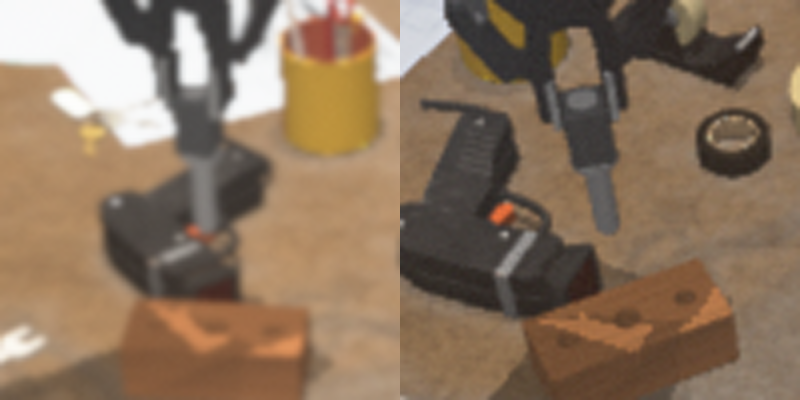

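The pin is clear of its stand and hangs straight down, at (200,190) in the side crop and (600,190) in the scene crop. I'll turn to yaw 82.8 so that tool x runs along the slot, and go to its near-y end.

Run:
```python
from h import *
plan([.5165,-.038,.17],82.8,8)
```

```text
[{"x": -3.64, "y": 2.15, "z": 0.38, "rz": -2.4}, {"x": -3.72, "y": 2.0, "z": 0.38, "rz": -2.4}, {"x": -3.81, "y": 1.84, "z": 0.38, "rz": -2.4}, {"x": -3.88, "y": 1.68, "z": 0.38, "rz": -2.4}, {"x": -3.94, "y": 1.51, "z": 0.38, "rz": -2.4}, {"x": -4.0, "y": 1.34, "z": 0.38, "rz": -2.4}, {"x": -4.06, "y": 1.18, "z": 0.38, "rz": -2.4}, {"x": -4.11, "y": 1.0, "z": 0.38, "rx": -0.1, "ry": 0.1, "rz": -2.3}]
end [ 0.5165 -0.038   0.17  ] [180.   -0.   82.8]
```

>>> carry_out(series=[{"x": -3.6,"y": 2.1,"z": 0,"rx": 0,"ry": 0,"rz": -2.4,"fingers": 0.2},{"x": -3.7,"y": 2.0,"z": 0,"rx": 0,"ry": 0,"rz": -2.4,"fingers": 0.2},{"x": -3.8,"y": 1.8,"z": 0,"rx": 0,"ry": 0,"rz": -2.4,"fingers": 0.2},{"x": -3.9,"y": 1.7,"z": 0,"rx": 0,"ry": 0,"rz": -2.4,"fingers": 0.2},{"x": -3.9,"y": 1.5,"z": 0,"rx": 0,"ry": 0,"rz": -2.4,"fingers": 0.2},{"x": -4.0,"y": 1.3,"z": 0,"rx": 0,"ry": 0,"rz": -2.4,"fingers": 0.2},{"x": -4.1,"y": 1.2,"z": 1.5,"rx": 0,"ry": 0,"rz": -2.4,"fingers": 0.2},{"x": -4.1,"y": 1.0,"z": 1.5,"rx": 0,"ry": 0,"rz": -2.3,"fingers": 0.2},{"x": 0,"y": 0,"z": 0,"rx": 0,"ry": 0,"rz": 0,"fingers": 0.2},{"x": 0,"y": 0,"z": 0,"rx": 0,"ry": 0,"rz": 0,"fingers": 0.2}])

```text
t: 13.1
tcp_pos: [0.5162, -0.0365, 0.1712]
ee_rot: [-180.0, -0.0, 82.7]
force: [0.0, 0.5, -2.7]
grip_width: 0.0263
grasp_force: 69.2
```

```bash
cat > s.py <<'E'
from h import *
import sys
o=ctrl.observe();p=o['tcp_pos'];c=np.array([.521,-.0025])
a=np.radians(-7.2)
l=np.array([[np.cos(a),np.sin(a)],[-np.sin(a),np.cos(a)]])@(p[:2]-c)
print(o['t'],p.round(4),o['ee_rot'].round(2),'unit xy mm',(l*1000).round(1),'tip',(p[2]-.0724).round(4),'F',o['force'].round(1),'T',o['torque'].round(2))
E
python3 s.py
python3 - <<'E'
from h import *
T=[]
for n in('side','scene'):
    im,d,m=cam(n,n+'3');X=cloud(d,m);p=ctrl.observe()['tcp_pos'];p=np.array([p[0],p[1],.09])
    c=m['R']@p+m['t'];u,v=int(m['f']*c[0]/c[2]+m['cx']),int(m['f']*c[1]/c[2]+m['cy'])
    T.append(cv2.resize(im[v-50:v+50,u-50:u+50],(400,400),interpolation=cv2.INTER_CUBIC))
    k=np.hypot(X[...,0]-p[0],X[...,1]-p[1])<.03
    for z in np.arange(.09,.16,.01):
        P=X[k&(abs(X[...,2]-z)<.005)]
        if len(P)>3:print(n,round(z,3),len(P),P[:,:2].mean(0).round(4),np.percentile(P[:,0],[0,100]).round(4),P[:,2].min().round(4))
cv2.imwrite('pics/c6.png',np.hstack(T))
E
```

```text
13.1 [ 0.5162 -0.0365  0.1712] [-1.7997e+02 -1.0000e-02  8.2740e+01] unit xy mm [ -0.5 -34.4] tip 0.0988 F [ 0.   0.5 -2.7] T [ 0.02  0.02 -0.02]
side 0.11 26 [ 0.5153 -0.0415] [0.5081 0.5228] 0.1051
side 0.12 23 [ 0.5142 -0.0414] [0.5069 0.5204] 0.1158
side 0.13 22 [ 0.5137 -0.042 ] [0.5071 0.5207] 0.1251
side 0.14 20 [ 0.5143 -0.0421] [0.5074 0.5209] 0.135
side 0.15 18 [ 0.5142 -0.0427] [0.5075 0.5213] 0.1453
side 0.16 27 [ 0.5148 -0.047 ] [0.5013 0.529 ] 0.1571
scene 0.11 17 [ 0.5115 -0.0411] [0.5074 0.5174] 0.1061
scene 0.12 20 [ 0.5109 -0.0406] [0.5069 0.5175] 0.1154
scene 0.13 17 [ 0.5112 -0.041 ] [0.5078 0.5183] 0.1253
scene 0.14 22 [ 0.5111 -0.0408] [0.5066 0.5182] 0.1355
scene 0.15 5 [ 0.51   -0.0413] [0.5076 0.5141] 0.1452
scene 0.16 23 [ 0.5077 -0.0442] [0.5007 0.5213] 0.157
```

View pics/c6.png

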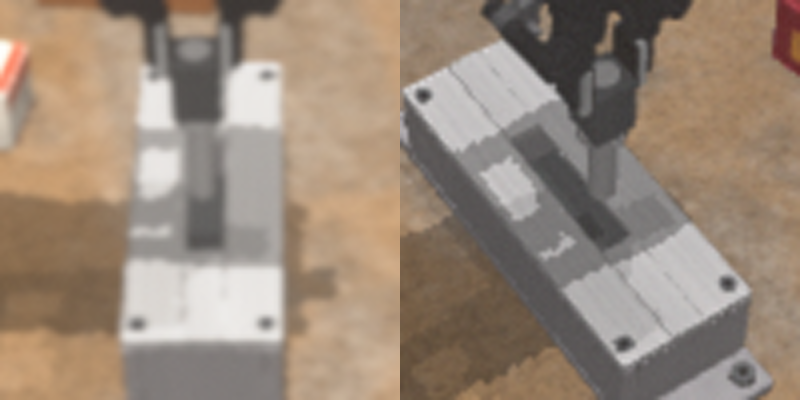

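The shank hangs over the slot in both crops, at (200,160) on the left and (605,165) on the right. Next I'll lower it slowly.

>>> carry_out(series=[{"x": 0,"y": 0,"z": 2.0,"rx": 0,"ry": 0,"rz": 0,"fingers": 0.2},{"x": 0,"y": 0,"z": 0.7,"rx": 0,"ry": 0,"rz": 0,"fingers": 0.2},{"x": 0,"y": 0,"z": 0.5,"rx": 0,"ry": 0,"rz": 0,"fingers": 0.2},{"x": 0,"y": 0,"z": 0.5,"rx": 0,"ry": 0,"rz": 0,"fingers": 0.2},{"x": 0,"y": 0,"z": 0,"rx": 0,"ry": 0,"rz": 0,"fingers": 0.2}])

```text
t: 13.82
tcp_pos: [0.5162, -0.0369, 0.1343]
ee_rot: [-180.0, 0.0, 82.8]
force: [0.0, -0.8, -2.7]
grip_width: 0.0263
grasp_force: 69.3
```

>>> carry_out(series=[{"x": -0.3,"y": 0,"z": 0.8,"rx": 0,"ry": 0,"rz": 0,"fingers": 0.2},{"x": 0,"y": 0,"z": 0.8,"rx": 0,"ry": 0,"rz": 0,"fingers": 0.2},{"x": 0,"y": 0,"z": 0.7,"rx": 0,"ry": 0,"rz": 0,"fingers": 0.2},{"x": 0,"y": 0,"z": 0,"rx": 0,"ry": 0,"rz": 0,"fingers": 0.2}])

```text
t: 14.32
tcp_pos: [0.5156, -0.0398, 0.1107]
ee_rot: [-179.9, -0.0, 82.8]
force: [-1.0, -0.4, -2.3]
grip_width: 0.0265
grasp_force: 69.3
```

>>> carry_out(series=[{"x": 0,"y": 0,"z": 0.15,"rx": 0,"ry": 0,"rz": 0,"fingers": 0.2},{"x": 0,"y": 0,"z": 0.15,"rx": 0,"ry": 0,"rz": 0,"fingers": 0.2},{"x": 0,"y": 0,"z": 0,"rx": 0,"ry": 0,"rz": 0,"fingers": 0.2}])

```text
t: 14.7
tcp_pos: [0.516, -0.0399, 0.1085]
ee_rot: [180.0, 0.0, 82.8]
force: [-0.4, 0.1, -1.1]
grip_width: 0.0263
grasp_force: 69.4
```

>>> carry_out(series=[{"x": 0,"y": 0,"z": 0.05,"rx": 0,"ry": 0,"rz": 0,"fingers": 0.2},{"x": 0,"y": 0,"z": 0,"rx": 0,"ry": 0,"rz": 0,"fingers": 0.2}])

```text
t: 14.95
tcp_pos: [0.5161, -0.0399, 0.1084]
ee_rot: [179.9, 0.0, 82.8]
force: [0.2, 0.7, 4.1]
grip_width: 0.0263
grasp_force: 70.2
```

>>> carry_out(series=[{"x": 0.25,"y": 0,"z": 0.03,"rx": 0,"ry": 0,"rz": 0,"fingers": 0.2},{"x": 0.25,"y": 0,"z": 0,"rx": 0,"ry": 0,"rz": 0,"fingers": 0.2}])

```text
t: 15.2
tcp_pos: [0.5168, -0.0357, 0.1084]
ee_rot: [179.9, 0.1, 82.8]
force: [-2.0, -6.4, 7.3]
grip_width: 0.0261
grasp_force: 70.5
```

>>> carry_out(series=[{"x": 0.25,"y": 0,"z": 0,"rx": 0,"ry": 0,"rz": 0,"fingers": 0.2},{"x": 0.25,"y": 0,"z": 0,"rx": 0,"ry": 0,"rz": 0,"fingers": 0.2}])

```text
t: 15.45
tcp_pos: [0.5177, -0.0308, 0.1084]
ee_rot: [179.9, 0.1, 82.8]
force: [-1.6, -5.9, 6.8]
grip_width: 0.0258
grasp_force: 70.4
```

>>> carry_out(series=[{"x": 0.25,"y": 0,"z": 0,"rx": 0,"ry": 0,"rz": 0,"fingers": 0.2},{"x": 0.25,"y": 0,"z": 0,"rx": 0,"ry": 0,"rz": 0,"fingers": 0.2}])

```text
t: 15.7
tcp_pos: [0.5183, -0.0258, 0.1084]
ee_rot: [179.9, 0.1, 82.8]
force: [-0.5, -5.4, 6.3]
grip_width: 0.0259
grasp_force: 70.4
```

>>> carry_out(series=[{"x": 0.25,"y": 0,"z": 0.01,"rx": 0,"ry": 0,"rz": 0,"fingers": 0.2},{"x": 0.25,"y": 0,"z": 0,"rx": 0,"ry": 0,"rz": 0,"fingers": 0.2}])

```text
t: 15.95
tcp_pos: [0.519, -0.0208, 0.1083]
ee_rot: [179.9, 0.1, 82.8]
force: [-0.3, -4.5, 6.4]
grip_width: 0.0265
grasp_force: 70.3
```

>>> carry_out(series=[{"x": 0.25,"y": 0,"z": 0,"rx": 0,"ry": 0,"rz": 0,"fingers": 0.2},{"x": 0.25,"y": 0,"z": 0,"rx": 0,"ry": 0,"rz": 0,"fingers": 0.2}])

```text
t: 16.2
tcp_pos: [0.5188, -0.0149, 0.1072]
ee_rot: [-180.0, -0.0, 82.8]
force: [0.3, -0.4, -2.7]
grip_width: 0.0264
grasp_force: 69.4
```

>>> carry_out(series=[{"x": 0.25,"y": 0,"z": 0,"rx": 0,"ry": 0,"rz": 0,"fingers": 0.2},{"x": 0.25,"y": 0,"z": 0,"rx": 0,"ry": 0,"rz": 0,"fingers": 0.2}])

```text
t: 16.45
tcp_pos: [0.5195, -0.0098, 0.1072]
ee_rot: [-180.0, -0.0, 82.8]
force: [0.9, -0.8, -1.7]
grip_width: 0.0263
grasp_force: 69.4
```

>>> carry_out(series=[{"x": 0.15,"y": 0,"z": 0,"rx": 0,"ry": 0,"rz": 0,"fingers": 0.2},{"x": 0,"y": 0,"z": 0,"rx": 0,"ry": 0,"rz": 0,"fingers": 0.2}])

```text
t: 16.7
tcp_pos: [0.5198, -0.0085, 0.1074]
ee_rot: [-180.0, 0.0, 82.8]
force: [-0.0, -0.5, -1.8]
grip_width: 0.0263
grasp_force: 69.4
```

>>> carry_out(series=[{"x": 0.15,"y": 0,"z": 0,"rx": 0,"ry": 0,"rz": 0,"fingers": 0.2},{"x": 0,"y": 0,"z": 0,"rx": 0,"ry": 0,"rz": 0,"fingers": 0.2}])

```text
t: 16.95
tcp_pos: [0.52, -0.0073, 0.1075]
ee_rot: [180.0, 0.0, 82.8]
force: [-0.8, -1.5, -1.4]
grip_width: 0.0257
grasp_force: 69.4
```

>>> carry_out(series=[{"x": 0.15,"y": 0,"z": 0,"rx": 0,"ry": 0,"rz": 0,"fingers": 0.2},{"x": 0,"y": 0,"z": 0,"rx": 0,"ry": 0,"rz": 0,"fingers": 0.2}])

```text
t: 17.2
tcp_pos: [0.5202, -0.0059, 0.1075]
ee_rot: [-180.0, 0.0, 82.8]
force: [-0.2, -4.2, -2.2]
grip_width: 0.0259
grasp_force: 69.4
```

>>> carry_out(series=[{"x": -0.3,"y": 0,"z": 0,"rx": 0,"ry": 0,"rz": 0,"fingers": 0.2},{"x": -0.3,"y": 0,"z": 0,"rx": 0,"ry": 0,"rz": 0,"fingers": 0.2},{"x": 0,"y": 0,"z": 0.15,"rx": 0,"ry": 0,"rz": 0,"fingers": 0.2},{"x": 0,"y": 0,"z": 0.15,"rx": 0,"ry": 0,"rz": 0,"fingers": 0.2},{"x": 0,"y": 0,"z": 0,"rx": 0,"ry": 0,"rz": 0,"fingers": 0.2}])

```text
t: 17.82
tcp_pos: [0.5194, -0.0115, 0.1043]
ee_rot: [-180.0, -0.0, 82.8]
force: [0.3, 0.7, -2.0]
grip_width: 0.0263
grasp_force: 69.3
```

```bash
python3 s.py
```

```text
17.825 [ 0.5194 -0.0115  0.1043] [-179.98   -0.     82.78] unit xy mm [-0.5 -9.1] tip 0.0319 F [ 0.3  0.7 -2. ] T [-0.02 -0.03  0.03]
```

Free at 4 mm depth. I'll keep lowering.

>>> carry_out(series=[{"x": 0,"y": 0,"z": 0.15,"rx": 0,"ry": 0,"rz": 0,"fingers": 0.2},{"x": 0,"y": 0,"z": 0.15,"rx": 0,"ry": 0,"rz": 0,"fingers": 0.2},{"x": 0,"y": 0,"z": 0,"rx": 0,"ry": 0,"rz": 0,"fingers": 0.2}])

```text
t: 18.2
tcp_pos: [0.5194, -0.0116, 0.1013]
ee_rot: [-180.0, 0.0, 82.8]
force: [-0.2, -0.1, -3.1]
grip_width: 0.0259
grasp_force: 69.3
```

```bash
python3 s.py
```

```text
18.2 [ 0.5194 -0.0116  0.1013] [-179.99    0.     82.78] unit xy mm [-0.5 -9.2] tip 0.0289 F [-0.2 -0.1 -3.1] T [-0.06  0.06  0.02]
```

>>> carry_out(series=[{"x": 0,"y": 0,"z": 0.4,"rx": 0,"ry": 0,"rz": 0,"fingers": 0.2},{"x": 0,"y": 0,"z": 0.4,"rx": 0,"ry": 0,"rz": 0,"fingers": 0.2},{"x": 0,"y": 0,"z": 0.4,"rx": 0,"ry": 0,"rz": 0,"fingers": 0.2},{"x": 0,"y": 0,"z": 0.4,"rx": 0,"ry": 0,"rz": 0,"fingers": 0.2},{"x": 0,"y": 0,"z": 0,"rx": 0,"ry": 0,"rz": 0,"fingers": 0.2}])

```text
t: 18.82
tcp_pos: [0.5192, -0.0116, 0.0851]
ee_rot: [-180.0, 0.0, 82.8]
force: [-0.4, -0.6, -2.3]
grip_width: 0.0265
grasp_force: 69.3
```

>>> carry_out(series=[{"x": 0,"y": 0,"z": 0.2,"rx": 0,"ry": 0,"rz": 0,"fingers": 0.2},{"x": 0,"y": 0,"z": 0.1,"rx": 0,"ry": 0,"rz": 0,"fingers": 0.2},{"x": 0,"y": 0,"z": 0,"rx": 0,"ry": 0,"rz": 0,"fingers": 0.2}])

```text
t: 19.2
tcp_pos: [0.5195, -0.0116, 0.0826]
ee_rot: [180.0, -0.0, 82.8]
force: [0.2, -1.2, -0.9]
grip_width: 0.0262
grasp_force: 69.5
```

>>> carry_out(series=[{"x": 0,"y": 0,"z": 0.1,"rx": 0,"ry": 0,"rz": 0,"fingers": 0.2},{"x": 0,"y": 0,"z": 0,"rx": 0,"ry": 0,"rz": 0,"fingers": 0.2}])

```text
t: 19.45
tcp_pos: [0.5197, -0.0116, 0.0824]
ee_rot: [180.0, 0.0, 82.8]
force: [-4.6, 0.1, 10.2]
grip_width: 0.026
grasp_force: 70.8
```

Collar down at z = 0.0824, exactly the home height, with 10 N of contact. I'll release and retreat.

>>> carry_out(series=[{"x": 0,"y": 0,"z": -0.05,"rx": 0,"ry": 0,"rz": 0,"fingers": 0.5},{"x": 0,"y": 0,"z": 0,"rx": 0,"ry": 0,"rz": 0,"fingers": 0.9},{"x": 0,"y": 0,"z": 0,"rx": 0,"ry": 0,"rz": 0,"fingers": 1},{"x": 0,"y": 0,"z": 0,"rx": 0,"ry": 0,"rz": 0,"fingers": 1},{"x": 0,"y": 0,"z": -1.0,"rx": 0,"ry": 0,"rz": 0,"fingers": 1},{"x": 0,"y": 0,"z": -4.0,"rx": 0,"ry": 0,"rz": 0,"fingers": 1},{"x": 0,"y": 0,"z": -5.0,"rx": 0,"ry": 0,"rz": 0,"fingers": 1},{"x": 0,"y": 0,"z": -5.0,"rx": 0,"ry": 0,"rz": 0,"fingers": 1},{"x": 0,"y": 0,"z": 0,"rx": 0,"ry": 0,"rz": 0,"fingers": 1},{"x": 0,"y": 0,"z": 0,"rx": 0,"ry": 0,"rz": 0,"fingers": 1}])

```text
t: 20.7
tcp_pos: [0.5192, -0.0116, 0.2317]
ee_rot: [-180.0, 0.0, 82.8]
force: [-0.0, -0.5, -0.2]
grip_width: 0.0853
grasp_force: 0.0
```

Run:
```python
from h import *
im,d,m=cam('wrist','w9');X=cloud(d,m)
for n,lo,hi in(('head',.108,.13),('collar+',.073,.13)):
    P=X[(np.hypot(X[...,0]-.5195,X[...,1]+.0116)<.04)&(X[...,2]>lo)&(X[...,2]<hi)]
    print(n,len(P),cv2.minAreaRect((P[:,:2]*1000).astype(np.float32)),np.percentile(P[:,2],[5,50,95]))
im,d,m=cam('side','side9');cv2.imwrite('pics/c9.png',cv2.resize(im[130:330,110:380],None,fx=2.9,fy=2.9))
```

```text
head 712 ((519.30322265625, -10.09084701538086), (26.868005752563477, 27.41202163696289), 82.9622802734375) [0.11454812 0.11762231 0.11901448]
collar+ 818 ((519.4842529296875, -10.118974685668945), (26.913240432739258, 27.745576858520508), 82.83564758300781) [0.08958027 0.11741074 0.11899161]
```

View pics/c9.png

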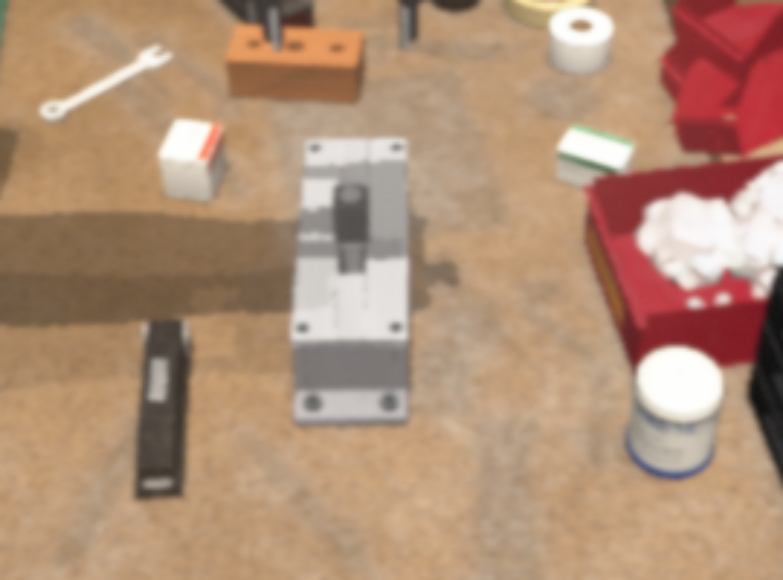

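The pin is home at (350,215), with its head top at 0.1176 m against 0.118 m expected. The stapler is upright on the bench at (162,410), and the filter and cartons haven't moved.

```bash
python3 -c "
from plant import ctrl
print(ctrl.sign_off())"
```

```text
the job is handed in; nothing more can be done
None
```

The job is done and handed in at about 21 s: the stapler is upright on the open bench, clear of the unit, and the pin is fully home in the latch hole (found by feel about 9 mm toward −y from the slot centre) with its collar on the cover and the gripper released; the oil filter and cartons were not moved.

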